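Hang the tool cup on its keyhole bracket

TASK

Hang the empty steel tool cup on the side of the small drawer cabinet: bring its back plate over the two screw heads of the bracket and press the cup down until it is fully home and the spring pin has snapped out above the plate's top edge. Leave it hanging there upright, and leave the other things on the bench where they are.

Things in the scene. Friction and masses are not known exactly. Their poses are not given: they have to be found in the camera images.
- cup: Loose open-topped rectangular tool cup of dark sheet steel, 0.21 to 0.42 kg, standing on the bench. 60 mm wide (its x), 70 mm deep (y -38 to +32 mm), 85 mm high, walls 3 mm; origin under it, z up. Its back is a flat plate 120 mm wide (x -60 to +60), 85 high, 4 thick, back face at y = -38 mm. Grip it across the 60 mm, from above. It hangs with the cabinet's yaw.
- keyhole_mid (a point): Point on the plate's back face midway between the two keyholes' slot ends (cup x 0, y -38, z 62 mm). The keyholes are in the plate's ears, at cup x = -45 and +45: a round opening of 18 mm, centre 42 mm above the cup's underside, and from it a 9 mm slot going up in which a screw rests 62 mm above the underside. So once over the heads the cup goes 20 mm down to be home.
- plate_top (a point): Middle of the top edge of the cup's back plate (cup x 0, y -36, z 85 mm). Pressing the hung cup down is done best here: pressing far out from the plate makes it bind. It takes about 5 to 12 N, and the cup stops hard on the screws when home. Behind the heads the plate has 3 mm of play, so the hung cup may lean out by about 0.06 rad.
- cabinet: Small beige steel drawer cabinet fixed on the bench, 280 (its x) by 200 (its y) by 208 mm high; origin at the centre of its underside, z up. Its side panel, the plane y = +100 mm facing its +y, carries the hanger bracket; the drawers face its +x.
- panel_top (a point): Top edge of the side panel (208 mm up) straight above the bracket's middle; axes as the cabinet's. Bracket: aluminium base plate on the panel, 132 mm wide, 112 high, 2.5 thick, with two level screws 45 mm either side of the middle (x -45, +45). Heads 12 mm across, 4 thick; shanks 6.5 mm, 7 mm long between base plate and head: head tops stand 13.5 mm off the panel.
- panel_foot (a point): Foot of the side panel, below panel_top. The bracket is clamped in long slots: both screws are 142 to 168 mm above the bench. This height is not measured: see it or feel for it. The plate's back gets within 9.5 mm of the panel (2.5 mm when pressed flat) only where both heads have entered the openings; elsewhere it stops on the heads, 13.5 mm off.
- pin (a joint): Brass spring pin of the bracket, 7 mm thick, standing 8 mm out of the base plate above the screw at x = -45, its axis 28.5 mm higher than the screws. Value: m pushed in (0 = out). Spring 4.5 to 7 N. The plate pushes it in when over the heads; home, the plate's top edge (23 mm above the screws) is below the pin, which snaps out to 0. By its rubbing a cup let go short of home tends to stick there.
- dispenser: Bystander: blue tape dispenser, 150 x 62 mm, 94 mm high, loose; origin at the centre of its underside.
- drawer: Bystander: milky drawer tray with brass fittings, 120 x 75 mm, 45 mm high, loose; origin at the centre of its underside.
- cups: Bystander: nested stack of white paper cups, 63 mm across, 90 mm high, loose; origin at the centre of its underside.
Not all that is in view belongs to the job. Several things look just like the cup: the one meant starts farthest to the robot's right.

How it is judged (in metres and radians):
On the way:
1. the cup's plate is over the screw heads and pushes the pin in (value of joint pin above 0.002 m and y of keyhole_mid in the frame of panel_top below 0.009 m and height (world z) of cup above 0.06 m), for 0.05 s.
At the end, for the whole second after the job is handed in: The cup hangs released, upright within 0.12 rad and at rest on the bracket: the middle of its slot ends less than 9 mm off the side panel, within 4 mm of the bracket's middle along the panel, 138 to 172 mm above the bench, and the spring pin out (less than 1 mm in) (value of joint pin below 0.001 m and y of keyhole_mid in the frame of panel_top between 0 and 0.009 m and x of keyhole_mid in the frame of panel_top between -0.004 and 0.004 m and height (world z) of keyhole_mid between 0.138 and 0.172 m and angle between cup's own z axis and vertical below 0.12 rad and linear speed of cup below 0.02 m/s); the robot touches nothing.
It fails at once if the tape dispenser is disturbed (distance of dispenser from where it was at the start of the episode above 0.03 m).
It fails at once if the drawer tray is disturbed (distance of drawer from where it was at the start of the episode above 0.03 m).
It fails at once if the paper cups are disturbed (distance of cups from where it was at the start of the episode above 0.03 m).
It also fails if it takes over 45 s, if anything falls off the work surface, if the arm or the gripper's body presses on something with over 40 N, if the wrist force passes 120 N, or if a joint passes its speed limit or range.

ROBOT

A 6-joint arm with a two-finger parallel gripper is mounted at the origin on the work surface. World frame = base frame: x ahead of the robot, y to its left, z up, the work surface at z = 0. Lengths are in mm, angles in rad, forces in N, time in s.
With the tool pointing down it reaches from about 275 to 750 mm from the base axis. Payload 10.2 kg.
Tool frame: the origin (TCP) lies on the front face of the gripper's body, between the roots of the fingers; the fingertips stand 73 mm ahead of it and the grasp point (between the pads) lies 54 mm ahead of it; z points along the fingers, y is the line along which they close (so a half turn about z gives the same grasp; the last joint's range is limited). The gripper opens to 85 mm and grips with 20 to 120 N. Pads are 22 mm wide; open, the fingers measure 114 mm over their backs; the gripper's body (76 mm by 85 mm) begins 54 mm behind the grasp point. The pads swing forward as they close: fully open they stand 13 mm farther back than shut.
Start: joints at [0.893, 0.313, 1.498, -0, 1.331, -0.223], TCP at [230.637, 471.634, 303.894] pointing down, gripper open.
Joint ranges: [-2.94, 2.94], [-0.97, 2.17], [0.19, 2.56], [-1.23, 4.37], [0.02, 3.11], [-2.88, 2.88]. Speed limits (rad/s): [2.39, 2.39, 3.01, 3.14, 3.14, 3.14].

INTERFACE

Orientations are given as a unit quaternion [w, x, y, z].
In Python, from rig import * gives the robot as it stands.
- The arm moves only by the tool step_arm, never from a script. Its argument "plan" is a list of rows, each an object with "offset": the shift along the tool's x, y, z in cm, a list of three; "rot": the turn, a rotation vector about the tool's x, y, z in degrees, a list of three; "gripper": the finger opening in cm, from 0 to 8.54. In form: [{"offset": [x, y, z], "rot": [wx, wy, wz], "gripper": gripper}, ...]. A call has 1 to 12 rows; each row is the pose to reach, as a shift and turn from the pose commanded when the call began, along the tool's axes at that moment; what a row does not reach only later rows make up. A row lasts 1/10 s, in which the tool goes at most 50 mm and 8.59 degrees, less where a joint would pass 70% of its speed; a pose out of reach is approached as far as the arm can. A call with a gripper value outside its range is refused whole. The fingers move at their own pace and stop on an object; "squeeze" is the grip in N (left out, the last holds). Time passes only in rows, so rows that repeat a pose let the fingers close. It gives the time, the measured TCP pose, the force, the opening and the grip force at its end, in the units of the state.
- sense(): the state, without advancing time (a new reading comes with each control period).
- capture(name): name is "side" or "top" or "wrist"; returns a dict with "color" (480x640x3 uint8, red, green, blue), "depth" (480x640 float32, mm along the optical axis (not along the pixel's ray), 0 where there is no reading), "vertical_fov" (degrees; the focal length in pixels is half the picture's height over the tangent of half this angle, whatever the lens; pixels are square), "cx", "cy" (the principal point, pixels), "rvec" (rotation vector, rad) and "tvec" (3), from world to camera coordinates, as OpenCV has them; the wrist camera has in their place "mount" (4x4, takes a point from camera to tool coordinates, whose origin is the TCP and whose axes are the flange's). Camera axes: x right, y down, z forward; pixel columns grow to the right and rows downward; lengths in mm; the calibration is good to about 2 mm. A picture is of the moment at which its call begins: read the wrist's pose just before it.
- finish_job(): hands the job in; it is judged then, once.
The state is a dict: "time_s": time; "joints": joint angles; "dq": joint speeds; "tau": joint torques, N m; "eef_pos": TCP position; "ee_rot": TCP orientation; "force": force on the tool from outside, world axes, zero at the start; "wrist_torque": the same for the moment, N m; "grip_width": opening from 0.0 (shut) to 1.0 (fully open); "grip_force": force on a finger pad.
Only numpy, scipy, OpenCV 4.12 (cv2) and the standard library are available. Lean on these libraries where they do the work, as an engineer would, in place of code of your own. Each camera call takes 0.05 s, during which the arm holds its last target. There are 200 camera calls.

## Working session

There is one attempt and no reset: what is moved stays moved. The work goes in short steps, Python scripts to look and compute and a tool call to move; the robot and the scene stay as the last step left them, time stands still between calls to the robot, and variables do not carry over. Pictures are saved under pics/ and viewed, at most 10 in all, crops included, and the job is handed in when it is done.

Besides the shell and the picture viewer there is one more tool, called after "Request:" by a JSON object that holds its "method" and its "body", one argument or row to a line. step_arm: Moves the arm, as the interface text tells. Its arguments: {"type":"object","properties":{"plan":{"type":"array"},"squeeze":{"type":"number"}},"required":["plan"]}

```bash
mkdir -p pics; cat > h.py <<'E'
from rig import *
import numpy as np, cv2
from scipy.spatial.transform import Rotation as R
def cam(n):
    s=sense(); c=capture(n); h,w=c["depth"].shape
    f=h/2/np.tan(np.radians(c["vertical_fov"])/2)
    if "mount" in c:
        q=s["ee_rot"]; T=np.eye(4); T[:3,:3]=R.from_quat([q[1],q[2],q[3],q[0]]).as_matrix(); T[:3,3]=s["eef_pos"]
        M=T@np.array(c["mount"])
    else:
        E=np.eye(4); E[:3,:3]=cv2.Rodrigues(np.array(c["rvec"],float))[0]; E[:3,3]=np.ravel(c["tvec"]); M=np.linalg.inv(E)
    u,v=np.meshgrid(np.arange(w),np.arange(h)); ray=np.dstack([(u-c["cx"])/f,(v-c["cy"])/f,np.ones((h,w))])@M[:3,:3].T
    P=ray*c["depth"][...,None]+M[:3,3]
    P[c["depth"]==0]=np.nan
    return c,P,ray,M
def save(c,n): cv2.imwrite("pics/"+n,c["color"][...,::-1])
E
python3 - <<'E'
from h import *
s=sense();print(s)
for n in("top","side"):
    c,P,ray,M=cam(n);save(c,n+"0.png");np.savez(n+"0.npz",P=P,ray=ray,M=M,col=c["color"]);print(n,M.round(2).tolist(),c["vertical_fov"])
E
```

```text
{'time_s': 0.0, 'joints': array([ 8.92653062e-01,  3.13472167e-01,  1.49844726e+00,  1.30085974e-06,
        1.33102579e+00, -2.23374355e-01]), 'dq': array([-0.000673  ,  0.00126152, -0.000845  , -0.00140705, -0.0006918 ,
        0.00169072]), 'tau': array([-4.89260201e-04, -4.12271440e+01, -2.59747106e+01, -2.30130063e-04,
        4.17079747e-03,  3.97808583e-05]), 'eef_pos': array([230.49746663, 471.50461684, 303.31984677]), 'ee_rot': array([-2.95190737e-04,  2.25430177e-01,  9.74259092e-01, -6.08459141e-04]), 'force': array([ 1.10997366, -0.08140575,  0.0642734 ]), 'wrist_torque': array([-0.03942547, -0.01626346,  0.04817012]), 'grip_force': 0.0, 'grip_width': 0.9995145559865554}
top [[0.0, -1.0, 0.06, 488.84], [-1.0, -0.0, -0.03, 92.36], [0.03, -0.06, -1.0, 1312.23], [0.0, 0.0, 0.0, 1.0]] 45.713794265880665
side [[0.7, -0.46, 0.55, 39.17], [-0.72, -0.45, 0.54, -435.17], [-0.0, -0.77, -0.64, 728.55], [0.0, 0.0, 0.0, 1.0]] 51.972335666801186
```

View pics/top0.png

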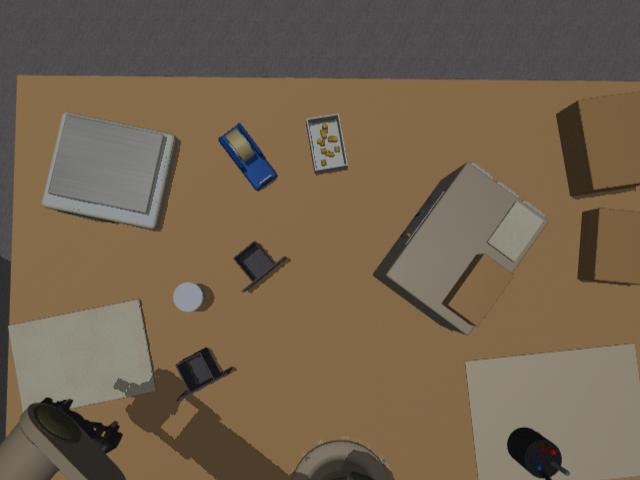

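View pics/side0.png

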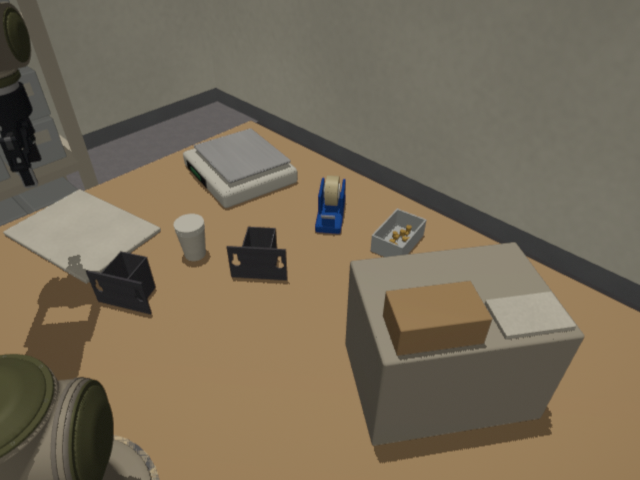

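The top view shows two lookalike cups, at (257,262) and (200,370). The right-hand one, at (257,262), is the target. The cabinet's bracket side is the edge running from (388,272) to (475,165), facing up-left.

```bash
python3 - <<'E'
from h import *
d=np.load("top0.npz");P=d["P"];col=d["col"];g=col.max(2)
# cup: top rim
sub=np.zeros(g.shape,bool);sub[225:305,220:300]=1
m=sub&(abs(P[...,2]-85)<7)
Q=P[m];print(len(Q),Q.min(0),Q.max(0),np.median(Q[:,2]))
x=Q[:,:2]-[400,220]
r=cv2.minAreaRect(Q[:,:2].astype(np.float32));print("rect",r,cv2.boxPoints(r).round(1).tolist())
# plate: strip; RANSAC-ish line : 
import itertools
for lo,hi in((60,100),(80,92)):
    mm=sub&(P[...,2]>lo)&(P[...,2]<hi);print(lo,mm.sum())
# cabinet top
sub=np.zeros(g.shape,bool);sub[150:345,370:560]=1
m=sub&(abs(P[...,2]-208)<5);Q=P[m];print(len(Q),np.median(Q[:,2]))
m=sub&(P[...,2]>203)&(P[...,2]<300);Q=P[m]
r=cv2.minAreaRect(Q[:,:2].astype(np.float32));print("cab",r,cv2.boxPoints(r).round(1).tolist())
# bracket stuff
m=sub&(P[...,2]>100)&(P[...,2]<200)
Q=P[m];print(len(Q)); 
for q in Q[::6]:print(q.round(0),end=' ')
a=cv2.resize(col[225:305,210:310],None,fx=4,fy=4,interpolation=cv2.INTER_CUBIC);b=cv2.resize(col[150:290,370:490],None,fx=4,fy=4,interpolation=cv2.INTER_CUBIC)
o=np.zeros((560,800,3),np.uint8);o[:320,:400]=a[:, :400];o[:,400:]=b[:,:400];cv2.imwrite("pics/t1.png",np.clip(o[...,::-1]*1.5,0,255))
E
```

```text
250 [449.3836933  124.7856518   78.12322975] [559.08602448 235.8028228   89.87032699] 85.0602715651462
rect ((513.4443969726562, 192.6080322265625), (70.36481475830078, 119.23567962646484), 39.35793685913086) [[448.3999938964844, 216.39999389648438], [524.0, 124.19999694824219], [578.5, 168.8000030517578], [502.79998779296875, 261.0]]
60 304
80 241
10028 207.64757822702165
cab ((540.191162109375, -235.501220703125), (200.4470977783203, 281.47149658203125), 53.803218841552734) [[367.3999938964844, -233.3000030517578], [594.5999755859375, -399.5], [713.0, -237.6999969482422], [485.79998779296875, -71.5]]
1441
[ 709. -248.  198.] [ 708. -252.  197.] [ 705. -255.  199.] [ 704. -258.  197.] [ 702. -256.  196.] [ 703. -231.  179.] [ 700. -269.  192.] [ 698. -263.  193.] [ 703. -231.  156.] [ 696. -270.  197.] [ 699. -229.  163.] [ 693. -273.  200.] [ 695. -226.  174.] [ 705. -233.  111.] [ 689. -221.  197.] [ 704. -232.  105.] [ 688. -220.  195.] [ 701. -230.  106.] [ 686. -219.  191.] [ 694. -225.  132.] [ 684. -284.  197.] [ 688. -220.  158.] [ 682. -288.  195.] [ 684. -217.  167.] [ 693
[... 3657 characters left out ...]
] [ 417. -165.  122.] [ 415. -168.  119.] [ 420. -162.  200.] [ 417. -166.  181.] [ 414. -170.  163.] [ 412. -173.  159.] [ 409. -178.  149.] [ 407. -180.  149.] [ 404. -184.  141.] [ 401. -189.  118.] [ 397. -193.  102.] [ 404. -185.  187.] [ 402. -187.  186.] [ 398. -192.  166.] [ 396. -195.  159.] [ 393. -199.  152.] [ 389. -204.  131.] [ 387. -207.  130.] [ 383. -212.  109.] [ 391. -202.  195.] [ 387. -208.  173.] [ 385. -210.  172.] [ 380. -216.  148.] [ 377. -221.  130.] [ 374. -225.  125.] [ 370. -230.  103.] [ 379. -218.  194.] [ 371. -230.  152.] [ 370. -230.  185.] [ WARN:0@0.222] global loadsave.cpp:1063 imwrite_ Unsupported depth image for selected encoder is fallbacked to CV_8U.
```

View pics/t1.png

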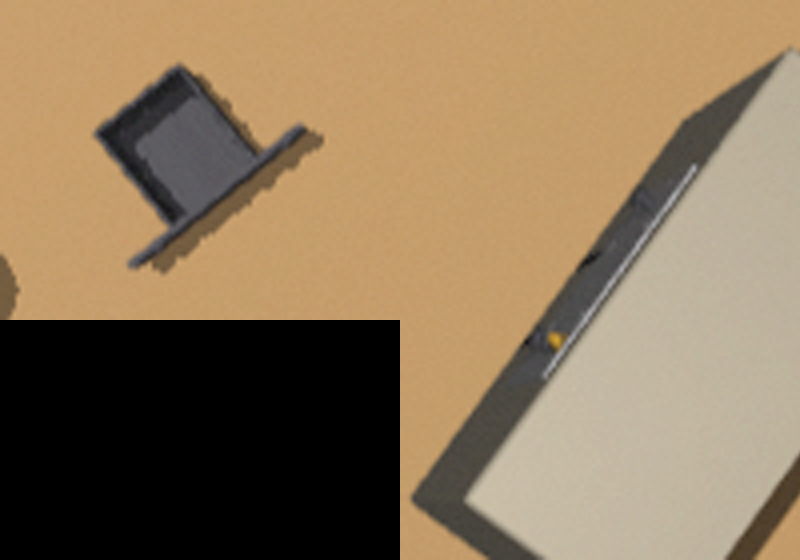

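The crop shows the target cup with its back plate facing down-right. The bracket on the panel has the brass pin at crop (555,340), next to the left head at (535,340), and the right head at about (645,197). Next I take a tilted wrist view of the bracket.

```bash
cat >> h.py <<'E'
CX=np.array([.807,-.590,0]);CX/=np.linalg.norm(CX);CN=np.array([-CX[1],CX[0],0])
def pose(s=None):
    s=s or sense();q=s["ee_rot"];return np.array(s["eef_pos"]),R.from_quat([q[1],q[2],q[3],q[0]]).as_matrix()
def goal(p,y,z,start=None):
    """offset (cm), rotvec (deg) from current pose to TCP p with tool y,z axes"""
    p0,R0=start or pose(); z=z/np.linalg.norm(z);y=y-z*(y@z);y/=np.linalg.norm(y)
    Rt=np.column_stack([np.cross(y,z),y,z])
    o=R0.T@(np.array(p)-p0)/10; r=np.degrees(R.from_matrix(R0.T@Rt).as_rotvec())
    print("offset",o.round(2).tolist(),"rot",r.round(2).tolist(),"dist rows",np.linalg.norm(o)/5,np.linalg.norm(r)/8.59)
E
python3 - <<'E'
from h import *
c,P,ray,M=cam("wrist");print(np.array(c["mount"]).round(3).tolist(),c["vertical_fov"])
C=np.array([597,-153,165])
for a in(35,):
    t=np.radians(a);d=-CN*np.sin(t)-np.array([0,0,1])*np.cos(t)
    p=C-d*230;print(p,d);goal(p,CX,d)
E
```

```text
[[-0.001, -0.948, -0.318, 81.479], [1.0, -0.001, 0.001, -0.234], [-0.001, -0.318, 0.948, -70.465], [0.0, 0.0, 0.0, 1.0]] 60.01892905076162
[674.85966986 -46.50380749 353.40497019] [-0.3385203  -0.46302692 -0.81915204]
offset [-62.67, -27.02, -4.98] rot [30.42, -25.48, 96.64] dist rows 13.685888706289116 12.161848905154946
```

```bash
python3 - <<'E'
from h import *
C=np.array([597,-153,160])
t=np.radians(25);d=-CN*np.sin(t)-np.array([0,0,1])*np.cos(t)
Rt=np.column_stack([np.cross(CX,d),CX,d])
p=C-Rt@(np.array([81.5,0,-70.5])+270*np.array([-.318,0,.948]));print(p,np.hypot(*p[:2]));goal(p,CX,d)
E
```

```text
[645.59068686 -86.53782323 326.24122656] 651.3648208257572
offset [-61.8, -31.9, -2.26] rot [21.75, -18.22, 98.35] dist rows 13.917073156068232 11.91588351474364
```

Request:
{"method": "step_arm", "body": {
  "plan": [
    {"offset":[-61.8,-31.9,-2.3],"rot":[21.8,-18.2,98.4],"gripper":8.5},
    {"offset":[-61.8,-31.9,-2.3],"rot":[21.8,-18.2,98.4],"gripper":8.5},
    {"offset":[-61.8,-31.9,-2.3],"rot":[21.8,-18.2,98.4],"gripper":8.5},
    {"offset":[-61.8,-31.9,-2.3],"rot":[21.8,-18.2,98.4],"gripper":8.5},
    {"offset":[-61.8,-31.9,-2.3],"rot":[21.8,-18.2,98.4],"gripper":8.5},
    {"offset":[-61.8,-31.9,-2.3],"rot":[21.8,-18.2,98.4],"gripper":8.5},
    {"offset":[-61.8,-31.9,-2.3],"rot":[21.8,-18.2,98.4],"gripper":8.5},
    {"offset":[-61.8,-31.9,-2.3],"rot":[21.8,-18.2,98.4],"gripper":8.5},
    {"offset":[-61.8,-31.9,-2.3],"rot":[21.8,-18.2,98.4],"gripper":8.5},
    {"offset":[-61.8,-31.9,-2.3],"rot":[21.8,-18.2,98.4],"gripper":8.5},
    {"offset":[-61.8,-31.9,-2.3],"rot":[21.8,-18.2,98.4],"gripper":8.5},
    {"offset":[-61.8,-31.9,-2.3],"rot":[21.8,-18.2,98.4],"gripper":8.5}
  ]
}}

```text
time_s: 1.35
eef_pos: [589.4, -11.3, 323.5]
ee_rot: [0.098, 0.872, 0.439, -0.193]
force: [0.9, 1.3, 0.1]
grip_width: 0.992
grip_force: 0.0
```

```bash
python3 - <<'E'
from h import *
C=np.array([597,-153,160])
t=np.radians(25);d=-CN*np.sin(t)-np.array([0,0,1])*np.cos(t)
print(pose());goal([645.6,-86.5,326.2],CX,d)
E
```

```text
(array([589.35500043, -11.31934701, 323.54182318]), array([[ 5.39923063e-01,  8.03183733e-01, -2.51751814e-01],
       [ 7.27632430e-01, -5.95731232e-01, -3.40081380e-01],
       [-4.23124251e-01,  4.34996031e-04, -9.06071564e-01]]))
offset [-2.55, 9.0, 0.9] rot [-0.14, 0.03, -0.37] dist rows 1.8785841971864283 0.04612636937795699
```

Request:
{"method": "step_arm", "body": {
  "plan": [
    {"offset":[-2.6,9.0,0.9],"rot":[0,0,0],"gripper":8.5},
    {"offset":[-2.6,9.0,0.9],"rot":[0,0,0],"gripper":8.5},
    {"offset":[-2.6,9.0,0.9],"rot":[0,0,0],"gripper":8.5},
    {"offset":[-2.6,9.0,0.9],"rot":[0,0,0],"gripper":8.5},
    {"offset":[-2.6,9.0,0.9],"rot":[0,0,0],"gripper":8.5}
  ]
}}

```text
time_s: 1.85
eef_pos: [644.6, -83.8, 326.6]
ee_rot: [0.097, 0.871, 0.442, -0.193]
force: [-0.4, 0.4, 0.2]
grip_width: 0.993
grip_force: 0.0
```

```bash
python3 - <<'E'
from h import *
print(pose())
c,P,ray,M=cam("wrist");save(c,"w1.png");np.savez("w1.npz",P=P,ray=ray,M=M,col=c["color"])
E
```

```text
(array([644.6264203 , -83.80744828, 326.58555174]), array([[ 5.34876270e-01,  8.07204625e-01, -2.49655901e-01],
       [ 7.32027057e-01, -5.90271162e-01, -3.40171052e-01],
       [-4.21952325e-01, -8.05451173e-04, -9.06617663e-01]]))
```

View pics/w1.png

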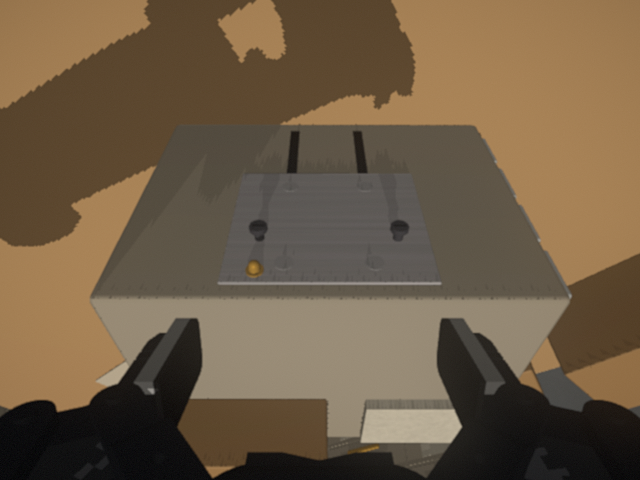

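The wrist view shows the bracket clearly: heads at (258,228) and (399,230), pin at (254,268), on the left (x = -45) as expected.

```bash
cat > m.py <<'E'
from h import *
d=np.load("w1.npz");P=d["P"];ray=d["ray"];M=d["M"];o=M[:3,3];col=d["col"].astype(int)
def fit(m):
    Q=P[m];Q=Q[np.isfinite(Q[:,0])]
    for _ in range(4):
        c=Q.mean(0);n=np.linalg.svd(Q-c,full_matrices=False)[2][2];r=(Q-c)@n;Q=Q[abs(r)<2.5*r.std()+1e-6]
    n*=np.sign(n@CN);return c,n,r.std()
m=np.zeros(P.shape[:2],bool);m[180:285,150:205]=1;m[180:285,455:500]=1;m[135:165,200:280]=1;m[135:165,380:460]=1
c,n,s=fit(m);print("panel",c,n,s,"yaw",np.degrees(np.arctan2(-n[0],n[1])))
m=np.zeros(P.shape[:2],bool);m[310:395,220:420]=1
c2,n2,s2=fit(m);print("top",c2,n2 if n2[2]>0 else -n2,s2)
m[:]=0;m[180:275,280:370]=1;c3,n3,s3=fit(m);print("base off",(c3-c)@n)
ex=np.cross(n,[0,0,1]);ex/=np.linalg.norm(ex)
off=(P-c)@n
def onplane(uv,h):
    r=ray[int(round(uv[1])),int(round(uv[0]))];return o+r*((h-(o-c)@n)/(r@n))
heads=[]
for (u,v) in((258,230),(399,230)):
    m=np.zeros(off.shape,bool);m[v-18:v+18,u-18:u+18]=1
    dark=m&(col.max(2)<62);H=m&(off>8)&(off<18)
    ys,xs=np.nonzero(dark);print("dark",dark.sum(),xs.min(),xs.max(),ys.min(),ys.max(),"H",H.sum(),"offmax",np.nanmedian(off[H]))
    Q=P[H];print("3d ctr",Q.mean(0).round(1),"px",np.argwhere(H).mean(0)[::-1])
    uv=np.argwhere(H).mean(0)[::-1];p=onplane(uv,13.5);print("plane ctr",p.round(1),"x",(p-c)@ex);heads.append(p)
print("sep",(heads[1]-heads[0])@ex,"mid",((heads[0]+heads[1])/2).round(1))
b=(col[...,0]-col[...,2]>60);b[:245]=0;b[285:]=0;b[:,:240]=0;b[:,270:]=0
uv=np.argwhere(b).mean(0)[::-1];p=onplane(uv,8);print("pin",uv,p, (p-heads[0])@ex)
for h in heads: pass
E
python3 m.py; python3 - <<'E'
import cv2
a=cv2.imread("pics/w1.png")[165:295,215:445];cv2.imwrite("pics/w1c.png",cv2.resize(cv2.convertScaleAbs(a,alpha=1.6),None,fx=3.4,fy=3.4,interpolation=cv2.INTER_NEAREST))
E
```

```text
panel [ 594.07152873 -152.33789899  116.06840036] [5.92160670e-01 8.05819878e-01 2.54594839e-04] 0.42053383959665736 yaw -36.31048764821569
top [ 560.8978209  -199.07400113  208.44669075] [ 9.89994213e-05 -8.53541612e-04  9.99999631e-01] 0.34426442773572674
base off 2.4827325498680524
dark 241 249 266 220 240 H 244 offmax 13.313894618672215
3d ctr [ 571.1 -119.4  161. ] px [258.21311475 227.68442623]
plane ctr [ 571.4 -119.   161.9] x -37.98687405896341
dark 214 391 408 220 239 H 247 offmax 13.270894283164465
3d ctr [ 643.1 -172.3  161. ] px [399.5951417  227.96356275]
plane ctr [ 643.5 -171.9  161.6] x 51.387219424101325
sep 89.37409348306473 mid [ 607.5 -145.4  161.8]
pin [253.17058824 269.10588235] [ 567.97264303 -123.2551181   191.68142296] -0.26580709305643424
```

View pics/w1c.png

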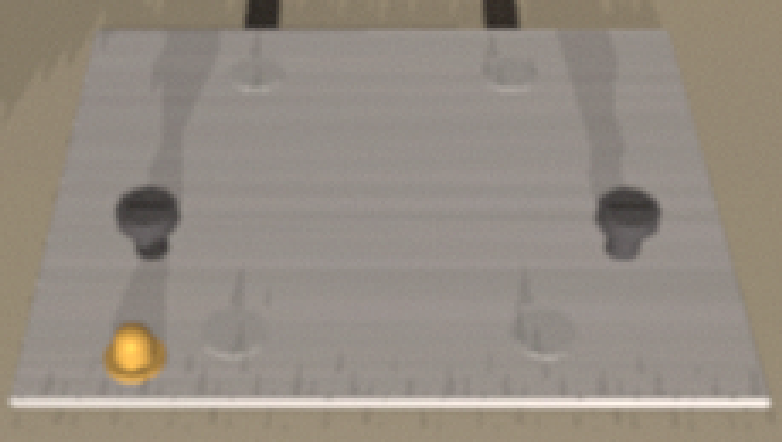

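The crop confirms two clean screw heads at crop (148,213) and (628,213), with the pin at (133,350) above the left one. I'll refine the head height using face points only, and compute the grasp.

```bash
cat >> m.py <<'E'
print("---")
for (u,v) in((258,230),(399,230)):
    m=np.zeros(off.shape,bool);m[v-18:v+18,u-18:u+18]=1
    F=m&(off>12.6)&(off<16);Q=P[F];print(F.sum(),"x",((Q-c)@ex).min(),((Q-c)@ex).max(),"z",Q[:,2].min(),Q[:,2].max(),np.median(Q[:,2]),Q.mean(0))
    # off by row
    H=m&(off>6)
    for r in range(v-14,v+14):
        k=H[r]; 
        if k.any(): print(r,k.sum(),np.median(off[r][k]).round(1),np.median(P[r,:,2][k]).round(1),end=' | ')
    print()
E
python3 m.py | sed -n '/---/,$p'
python3 - <<'E'
from h import *
cx=np.array([.634,-.773,0]);cy=np.array([.773,.634,0]);o=np.array([515.6,194.4,0])
# grasp pt at cup y=+3, z=60 ; approach 100 above
for z in(60+54+90,60+54): goal(o+cy*3+[0,0,z],cx,np.array([0,0,-1.]))
E
```

```text
---
186 x -43.86620774703369 -32.4304024934184 z 154.10414372023283 165.658735237632 160.23705247163565 [ 571.32802325 -118.92837926  160.20846289]
220 5 13.7 154.4 | 221 11 13.4 155.1 | 222 14 13.5 156.2 | 223 16 13.3 156.9 | 224 17 13.5 158.1 | 225 18 13.5 159.0 | 226 19 13.3 159.9 | 227 19 13.4 160.9 | 228 19 13.4 161.8 | 229 18 13.7 163.1 | 230 18 13.3 163.5 | 231 17 13.0 164.2 | 232 17 12.6 164.6 | 233 15 11.8 164.7 | 234 13 11.1 164.9 | 235 10 10.4 165.1 | 236 8 6.7 162.0 | 237 2 6.2 162.5 | 238 1 6.0 163.2 | 
183 x 46.05893864065923 57.39233038521768 z 153.0867112492458 165.93741835230014 160.17398692006572 [ 643.61601721 -172.00313505  160.10515244]
220 2 13.1 153.5 | 221 11 13.4 154.8 | 222 13 13.5 155.9 | 223 16 13.6 157.0 | 224 17 13.7 158.0 | 225 18 13.8 159.1 | 226 19 13.8 160.1 | 227 19 13.4 160.5 | 228 19 13.4 161.5 | 229 19 13.4 162.5 | 230 18 13.5 163.6 | 231 18 13.1 164.0 | 232 17 12.4 164.1 | 233 16 12.0 164.7 | 234 13 11.2 164.7 | 235 12 10.4 164.7 | 236 8 7.0 162.0 | 237 5 6.7 162.7 | 
offset [18.9, -26.73, 4.77] rot [3.13, 24.82, 14.27] dist rows 6.61761842400171 3.352752744207002
offset [22.7, -26.73, 12.93] rot [3.13, 24.82, 14.27] dist rows 7.47538913553157 3.352752744207002
```

Request:
{"method": "step_arm", "body": {
  "plan": [
    {"offset":[18.9,-26.7,4.8],"rot":[3.1,24.8,14.3],"gripper":8.5},
    {"offset":[18.9,-26.7,4.8],"rot":[3.1,24.8,14.3],"gripper":8.5},
    {"offset":[18.9,-26.7,4.8],"rot":[3.1,24.8,14.3],"gripper":8.5},
    {"offset":[18.9,-26.7,4.8],"rot":[3.1,24.8,14.3],"gripper":8.5},
    {"offset":[18.9,-26.7,4.8],"rot":[3.1,24.8,14.3],"gripper":8.5},
    {"offset":[18.9,-26.7,4.8],"rot":[3.1,24.8,14.3],"gripper":8.5},
    {"offset":[18.9,-26.7,4.8],"rot":[3.1,24.8,14.3],"gripper":8.5},
    {"offset":[18.9,-26.7,4.8],"rot":[3.1,24.8,14.3],"gripper":8.5},
    {"offset":[18.9,-26.7,4.8],"rot":[3.1,24.8,14.3],"gripper":8.5},
    {"offset":[18.9,-26.7,4.8],"rot":[3.1,24.8,14.3],"gripper":8.5},
    {"offset":[18.9,-26.7,4.8],"rot":[3.1,24.8,14.3],"gripper":8.5}
  ]
}}

```text
time_s: 3.0
eef_pos: [519.3, 194.1, 203.9]
ee_rot: [0.001, 0.942, 0.335, 0.0]
force: [0.1, 0.4, 0.1]
grip_width: 0.996
grip_force: 0.0
```

```bash
python3 - <<'E'
from h import *
print(pose())
c,P,ray,M=cam("wrist");save(c,"w2.png");np.savez("w2.npz",P=P,ray=ray,M=M,col=c["color"])
m=(abs(P[...,2]-85)<5)&(np.hypot(P[...,0]-510,P[...,1]-190)<80)&(c["color"].max(2)<110)
Q=P[m];r=cv2.minAreaRect(Q[:,:2].astype(np.float32));print(m.sum(),np.median(Q[:,2]),r,cv2.boxPoints(r).round(1).tolist())
E
```

```text
(array([519.29979463, 194.12458908, 203.92810816]), array([[ 7.75110562e-01,  6.31824419e-01,  1.23310075e-03],
       [ 6.31825475e-01, -7.75110239e-01, -8.29001673e-04],
       [ 4.32005519e-04,  1.42167242e-03, -9.99998896e-01]]))
5419 85.00384468807891 ((514.5953369140625, 190.68157958984375), (71.19630432128906, 119.87109375), 39.16335678100586) [[449.1000061035156, 214.6999969482422], [524.7999877929688, 121.69999694824219], [580.0, 166.6999969482422], [504.29998779296875, 259.6000061035156]]
```

View pics/w2.png

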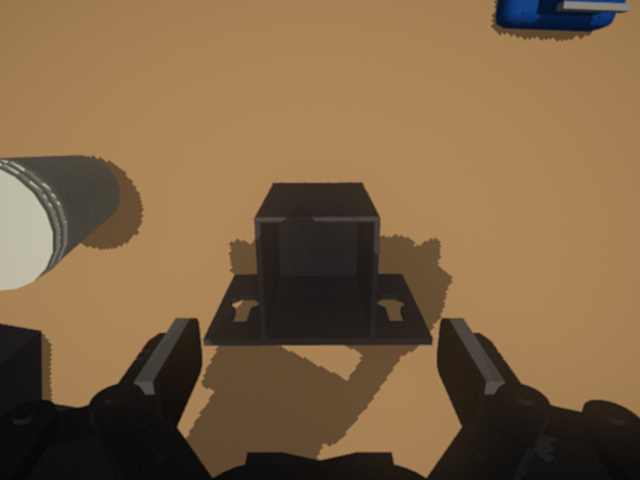

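The cup sits centred between the fingers: rim at (318,215), plate edge at row 342. The wrist measurement agrees to 2 mm, so I descend and grip.

Request:
{"method": "step_arm", "body": {
  "plan": [
    {"offset":[0,0,4],"rot":[0,0,0],"gripper":8.5},
    {"offset":[0,0,7],"rot":[0,0,0],"gripper":8.5},
    {"offset":[0,0,8.6],"rot":[0,0,0],"gripper":8.5},
    {"offset":[0,0,8.6],"rot":[0,0,0],"gripper":8.5},
    {"offset":[0,0,8.6],"rot":[0,0,0],"gripper":4},
    {"offset":[0,0,8.6],"rot":[0,0,0],"gripper":4},
    {"offset":[0,0,8.6],"rot":[0,0,0],"gripper":4},
    {"offset":[0,0,8.6],"rot":[0,0,0],"gripper":4},
    {"offset":[0,0,8.6],"rot":[0,0,0],"gripper":4},
    {"offset":[0,0,8.6],"rot":[0,0,0],"gripper":4},
    {"offset":[0,0,8.6],"rot":[0,0,0],"gripper":4},
    {"offset":[0,0,8.6],"rot":[0,0,0],"gripper":4}
  ],
  "squeeze": 50
}}

```text
time_s: 4.25
eef_pos: [519.6, 194.8, 118.8]
ee_rot: [0.001, 0.942, 0.336, 0.001]
force: [0.5, -1.1, 7.9]
grip_width: 0.694
grip_force: 55.4
```

```bash
python3 - <<'E'
from h import *
s=sense();print(pose(s),s["grip_width"],s["grip_force"],s["force"])
# cup rel. to tool: measured in w2
c,P,ray,M=cam("wrist")
m=(abs(P[...,2]-85)<4)&(np.hypot(P[...,0]-510,P[...,1]-190)<80)&(c["color"].max(2)<110)
# restrict to rim/plate top: back edge strip
cy=pose()[1][:,0];cx=pose()[1][:,1];p0=pose()[0]
Q=P[m];a=(Q-p0)@cy;b=(Q-p0)@cx
k=(a>-46)&(a<-30);print(len(Q),k.sum(),"back edge a",np.percentile(a[k],[1,5,50,95,99]),"ends",np.percentile(b[k],[0,.5,99.5,100]),"z",np.median(Q[k,2]))
E
```

```text
(array([519.64504096, 194.79723066, 118.84292956]), array([[ 7.74490995e-01,  6.32577251e-01,  3.11776273e-03],
       [ 6.32581525e-01, -7.74493595e-01, -5.34075851e-04],
       [ 2.07684303e-03,  2.38587604e-03, -9.99994997e-01]])) 0.6941814980571167 55.43663799762726 [ 0.54755351 -1.12226589  7.86639172]
8800 503 back edge a [-38.53706278 -38.00001934 -37.22615931 -31.72270222 -30.33306144] ends [-59.74382819 -59.4534928   60.19676102  60.49292499] z 82.79972679803763
```

Request:
{"method": "step_arm", "body": {
  "plan": [
    {"offset":[0,0,-5],"rot":[0,0,0],"gripper":4},
    {"offset":[0,0,-10],"rot":[0,0,0],"gripper":4},
    {"offset":[0,0,-14],"rot":[0,0,0],"gripper":4},
    {"offset":[0,0,-14],"rot":[0,0,0],"gripper":4},
    {"offset":[0,0,-14],"rot":[0,0,0],"gripper":4}
  ]
}}

```text
time_s: 4.8
eef_pos: [518.5, 194.9, 257.2]
ee_rot: [0.0, 0.942, 0.336, -0.0]
force: [-0.0, 0.0, -3.9]
grip_width: 0.697
grip_force: 57.8
```

```bash
cat > grip.py <<'E'
from h import *
s=sense();p0,R0=pose(s);print(p0,s["grip_width"],s["grip_force"],s["force"])
c,P,ray,M=cam("wrist");save(c,"w3.png")
L=(P-p0)@R0   # tool coords
z=118.8-L[...,2]-0  # nominal
m=(abs(L[...,2]-34)<8)&(L[...,0]<-25)&(L[...,0]>-60)&(abs(L[...,1])>46)&(abs(L[...,1])<64)
for sg in(-1,1):
    Q=L[m&(np.sign(L[...,1])==sg)];print("ear",sg,len(Q))
    for zz in np.arange(26,43,2):
        k=abs(Q[:,2]-zz)<1
        if k.sum()>3: print(zz,k.sum(),np.percentile(Q[k,0],[5,50,95]).round(1),abs(Q[k,1]).max().round(1))
c,P,ray,M=cam("side");save(c,"s3.png");L=(P-p0)@R0
m=(L[...,0]<-34)&(L[...,0]>-50)&(abs(L[...,1])<62)&(L[...,2]>30)&(L[...,2]<120)
Q=L[m];print(len(Q));ctr=Q.mean(0);A=np.c_[Q[:,1:],np.ones(len(Q))];co=np.linalg.lstsq(A,Q[:,0],rcond=None)[0]
print("plate x = %.3f y + %.3f z + %.1f"%tuple(co),"med",np.median(Q[:,0]),"y",np.percentile(Q[:,1],[.5,99.5]),"z",np.percentile(Q[:,2],[.5,99.5]))
E
python3 grip.py
```

```text
[518.48519999 194.92837972 257.20984135] 0.6969461932698311 57.84443914890289 [-0.03072891  0.02669896 -3.85726356]
ear -1 457
34 61 [-37.7 -36.9 -36.1] 59.5
36 129 [-38.3 -37.3 -36.4] 59.5
38 124 [-38.2 -37.3 -36.4] 59.9
40 101 [-38.1 -37.2 -36.5] 59.6
42 42 [-38.3 -37.3 -36.3] 59.5
ear 1 438
34 47 [-37.7 -37.2 -36.3] 60.3
36 123 [-38.3 -37.5 -36.7] 61.0
38 125 [-38.3 -37.5 -36.7] 60.5
40 104 [-38.4 -37.5 -36.9] 60.8
42 39 [-38.1 -37.5 -37. ] 60.7
2223
plate x = -0.001 y + -0.007 z + -41.8 med -42.37816774672536 y [-59.9396981   59.28242239] z [ 35.01362563 119.64993215]
```

View pics/s3.png

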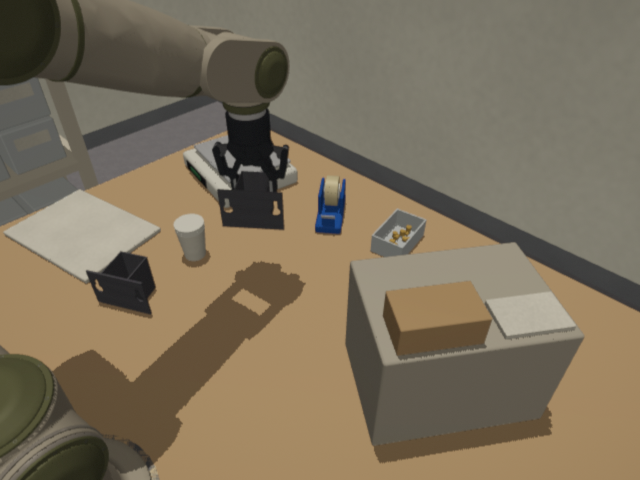

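The side view shows the cup held level at (252,207). The plate sits 41.6 mm behind the TCP and squarely in the gripper. Next, the standoff pose 45 mm off the panel.

```bash
cat > tgt.py <<'E'
from h import *
n=np.array([.5922,.8058,0]);ex=np.array([.8058,-.5922,0]);B=np.array([599.5,-156.4,0])
def tcp(gap,dz,dx=0): # gap back plate-panel, dz above home
    return B+n*(41.6+gap)-ex*.2+ex*dx+[0,0,159.8-62+118.8+dz]
def rel():
    p,Rm=pose();d=p-tcp(0,0);print("gap %.1f along %.1f above home %.1f"%(d@n,d@ex,d[2]),"tilt",np.degrees(np.arccos(-Rm[2,2])),"yawerr",np.degrees(np.arcsin(Rm[:,1]@n)),"F n/x/z",[round(float(sense()["force"]@k),1) for k in(n,ex,np.array([0,0,1.]))])
if __name__=="__main__":
    import sys
    rel();a=[float(v) for v in sys.argv[1:]]
    if a: goal(tcp(*a),ex,np.array([0,0,-1.]))
E
python3 tgt.py 45 25
```

```text
gap 193.2 along -273.3 above home 38.9 tilt 0.2147025200146176 yawerr -14.4385647981623 F n/x/z [-0.8, -0.1, -4.3]
offset [-7.53, 30.17, 1.38] rot [-0.09, 0.2, -14.44] dist rows 6.224966341251702 1.6810175709537267
```

Request:
{"method": "step_arm", "body": {
  "plan": [
    {"offset":[-1.5,5,0.3],"rot":[0,0.2,-2.4],"gripper":4},
    {"offset":[-3,10,0.5],"rot":[0,0.2,-5],"gripper":4},
    {"offset":[-4,15,0.8],"rot":[0,0.2,-7.5],"gripper":4},
    {"offset":[-5,20,1],"rot":[0,0.2,-10],"gripper":4},
    {"offset":[-6.3,25,1.2],"rot":[0,0.2,-12],"gripper":4},
    {"offset":[-7.2,28.5,1.4],"rot":[0,0.2,-14],"gripper":4},
    {"offset":[-7.5,30.2,1.4],"rot":[0,0.2,-14.4],"gripper":4},
    {"offset":[-7.5,30.2,1.4],"rot":[0,0.2,-14.4],"gripper":4},
    {"offset":[-7.5,30.2,1.4],"rot":[0,0.2,-14.4],"gripper":4},
    {"offset":[-7.5,30.2,1.4],"rot":[0,0.2,-14.4],"gripper":4},
    {"offset":[-7.5,30.2,1.4],"rot":[0,0.2,-14.4],"gripper":4}
  ]
}}

```text
time_s: 6.0
eef_pos: [651.6, -85.2, 243.5]
ee_rot: [-0.0, 0.892, 0.452, 0.001]
force: [0.7, 0.2, -2.7]
grip_width: 0.695
grip_force: 57.7
```

```bash
python3 tgt.py 18 20.5; python3 tgt.py 6 20.5; python3 - <<'E'
from h import *
from tgt import n,ex,B
c,P,ray,M=cam("top");save(c,"t4.png");p0,R0=pose();L=(P-p0)@R0
print(R0)
m=(L[...,0]<-30)&(L[...,0]>-46)&(abs(L[...,1])<64)&(L[...,2]>28)&(L[...,2]<40);Q=P[m]-B
print(m.sum(),np.percentile(Q@n,[2,50,98]),np.percentile(Q@ex,[1,99]))
m=(abs(P[...,2]-208)<4);m[:150]=0;m[345:]=0;m[:,:370]=0;m[:,560:]=0;Q=P[m]-B;a=Q@n;b=Q@ex
# top front edge per strip
print("cab edge",[np.percentile(a[abs(b-k)<8],99.5).round(1) for k in(-120,-90,90,120) if (abs(b-k)<8).any()])
E
```

```text
gap 46.6 along -0.0 above home 26.9 tilt 0.16009527226199957 yawerr 0.0387291551487907 F n/x/z [0.6, 0.5, -2.7]
offset [-2.86, -0.0, 0.63] rot [0.03, -0.16, 0.04] dist rows 0.5861968449453634 0.019176062273605805
gap 46.6 along -0.0 above home 26.9 tilt 0.16009527226199957 yawerr 0.0387291551487907 F n/x/z [0.6, 0.5, -2.7]
offset [-4.06, -0.0, 0.63] rot [0.03, -0.16, 0.04] dist rows 0.8220770942287048 0.019176062273605805
[[ 5.91759649e-01  8.06110995e-01  2.36260452e-03]
 [ 8.06109613e-01 -5.91763712e-01  1.73228093e-03]
 [ 2.79451432e-03  8.79424264e-04 -9.99995709e-01]]
27 [47.75214865 49.73608313 51.71880642] [-22.70006157   0.68280666]
cab edge [np.float64(-65.9), np.float64(-50.6), np.float64(-9.6), np.float64(0.1)]
```

Request:
{"method": "step_arm", "body": {
  "plan": [
    {"offset":[-1.5,0,0.6],"rot":[0,-0.2,0],"gripper":4},
    {"offset":[-2.6,0,0.6],"rot":[0,-0.2,0],"gripper":4},
    {"offset":[-2.6,0,0.6],"rot":[0,-0.2,0],"gripper":4},
    {"offset":[-2.6,0,0.6],"rot":[0,-0.2,0],"gripper":4}
  ]
}}

```text
time_s: 6.45
eef_pos: [636.5, -107.2, 238.0]
ee_rot: [0.001, 0.892, 0.451, 0.0]
force: [0.3, 0.5, -3.5]
grip_width: 0.697
grip_force: 57.7
```

```bash
python3 tgt.py 6 20
```

```text
gap 19.9 along 0.9 above home 21.4 tilt 0.09312959562449057 yawerr -0.056555364373155066 F n/x/z [0.5, -0.1, -3.5]
offset [-1.4, -0.09, 0.14] rot [0.09, 0.01, -0.06] dist rows 0.2810433277331532 0.01268463353828452
```

Request:
{"method": "step_arm", "body": {
  "plan": [
    {"offset":[-0.4,-0.05,0.12],"rot":[0,0,0],"gripper":4},
    {"offset":[-0.7,-0.05,0.12],"rot":[0,0,0],"gripper":4},
    {"offset":[-0.9,-0.05,0.12],"rot":[0,0,0],"gripper":4},
    {"offset":[-1.0,-0.05,0.12],"rot":[0,0,0],"gripper":4},
    {"offset":[-1.1,-0.05,0.12],"rot":[0,0,0],"gripper":4},
    {"offset":[-1.1,-0.05,0.12],"rot":[0,0,0],"gripper":4}
  ]
}}

```text
time_s: 7.05
eef_pos: [629.7, -115.5, 236.4]
ee_rot: [0.001, 0.892, 0.451, 0.001]
force: [3.0, 3.9, -3.5]
grip_width: 0.695
grip_force: 57.7
```

```bash
python3 tgt.py 5 20
```

```text
gap 9.3 along 0.3 above home 19.8 tilt 0.08226109562641402 yawerr -0.03650203971109427 F n/x/z [4.9, 0.1, -3.5]
offset [-0.43, -0.03, -0.02] rot [0.08, -0.02, -0.04] dist rows 0.08570950725303622 0.010476026780207362
```

Request:
{"method": "step_arm", "body": {
  "plan": [
    {"offset":[-0.1,0,0],"rot":[0,0,0],"gripper":4},
    {"offset":[-0.2,0,0],"rot":[0,0,0],"gripper":4},
    {"offset":[-0.3,0,0],"rot":[0,0,0],"gripper":4},
    {"offset":[-0.4,0,0],"rot":[0,0,0],"gripper":4},
    {"offset":[-0.4,0,0],"rot":[0,0,0],"gripper":4}
  ]
}}

```text
time_s: 7.55
eef_pos: [627.3, -118.9, 236.4]
ee_rot: [0.001, 0.892, 0.451, 0.0]
force: [4.2, 4.6, -2.9]
grip_width: 0.697
grip_force: 57.7
```

```bash
python3 tgt.py 5 20
```

```text
gap 5.1 along 0.4 above home 19.8 tilt 0.07891936644991063 yawerr -0.038634950980684535 F n/x/z [6.2, 0.7, -2.9]
offset [-0.01, -0.04, -0.02] rot [0.08, -0.01, -0.04] dist rows 0.00853359297283917 0.010228761843396994
```

The plate passed over the heads, with only the pin's spring force (6 N) felt. Pressing down.

Request:
{"method": "step_arm", "body": {
  "plan": [
    {"offset":[-0.1,-0.03,0],"rot":[0,0,0],"gripper":4},
    {"offset":[-0.1,-0.03,0.3],"rot":[0,0,0],"gripper":4},
    {"offset":[-0.1,-0.03,0.6],"rot":[0,0,0],"gripper":4},
    {"offset":[-0.1,-0.03,0.9],"rot":[0,0,0],"gripper":4},
    {"offset":[-0.1,-0.03,1.2],"rot":[0,0,0],"gripper":4},
    {"offset":[-0.1,-0.03,1.2],"rot":[0,0,0],"gripper":4}
  ]
}}

```text
time_s: 8.15
eef_pos: [626.5, -119.4, 224.1]
ee_rot: [0.0, 0.892, 0.451, 0.0]
force: [5.2, 4.3, -5.9]
grip_width: 0.693
grip_force: 57.3
```

```bash
python3 tgt.py 4 0
```

```text
gap 4.2 along 0.0 above home 7.5 tilt 0.06015492653709682 yawerr -0.03313613611140105 F n/x/z [6.5, 1.6, -5.9]
offset [-0.02, -0.0, 0.75] rot [0.06, -0.01, -0.03] dist rows 0.14953342879492082 0.007994802182969727
```

Request:
{"method": "step_arm", "body": {
  "plan": [
    {"offset":[0,0,0.3],"rot":[0,0,0],"gripper":4},
    {"offset":[0,0,0.5],"rot":[0,0,0],"gripper":4},
    {"offset":[0,0,0.6],"rot":[0,0,0],"gripper":4},
    {"offset":[0,0,0.7],"rot":[0,0,0],"gripper":4},
    {"offset":[0,0,0.7],"rot":[0,0,0],"gripper":4}
  ]
}}

```text
time_s: 8.65
eef_pos: [626.0, -120.1, 217.1]
ee_rot: [0.001, 0.892, 0.451, -0.001]
force: [-0.9, 0.0, -3.0]
grip_width: 0.695
grip_force: 57.7
```

```bash
python3 tgt.py 4 -1
```

```text
gap 3.3 along 0.1 above home 0.5 tilt 0.10831450991335038 yawerr -0.03246638318718432 F n/x/z [-0.5, -0.7, -3.0]
offset [0.07, -0.01, 0.15] rot [0.03, 0.1, -0.03] dist rows 0.03326113731226417 0.013164564053044538
```

The normal force dropped to zero, so the pin has snapped out. Pressing a touch more to reach the hard stop.

Request:
{"method": "step_arm", "body": {
  "plan": [
    {"offset":[0.03,0,0.1],"rot":[0,0,0],"gripper":4},
    {"offset":[0.03,0,0.15],"rot":[0,0,0],"gripper":4},
    {"offset":[0.03,0,0.2],"rot":[0,0,0],"gripper":4},
    {"offset":[0.03,0,0.2],"rot":[0,0,0],"gripper":4}
  ]
}}

```text
time_s: 9.05
eef_pos: [626.4, -119.6, 215.2]
ee_rot: [0.001, 0.892, 0.451, -0.0]
force: [0.3, -0.2, -4.4]
grip_width: 0.698
grip_force: 57.7
```

```bash
python3 tgt.py 4 0
```

```text
gap 4.0 along 0.1 above home -1.4 tilt 0.06760770608949988 yawerr -0.0381677327049833 F n/x/z [0.0, 0.4, -4.4]
offset [-0.0, -0.01, -0.14] rot [0.05, 0.05, -0.04] dist rows 0.027974171238282015 0.009039249380048334
```

Request:
{"method": "step_arm", "body": {
  "plan": [
    {"offset":[0,0,0.05],"rot":[0,0,0],"gripper":4},
    {"offset":[0,0,0.1],"rot":[0,0,0],"gripper":4},
    {"offset":[0,0,0.15],"rot":[0,0,0],"gripper":4},
    {"offset":[0,0,0.15],"rot":[0,0,0],"gripper":4}
  ]
}}

```text
time_s: 9.45
eef_pos: [626.5, -119.5, 214.2]
ee_rot: [0.001, 0.892, 0.451, 0.0]
force: [-0.5, 0.3, -0.2]
grip_width: 0.693
grip_force: 58.1
```

```bash
python3 tgt.py
```

```text
gap 4.1 along 0.1 above home -2.4 tilt 0.0948240177162812 yawerr -0.03596736915925329 F n/x/z [-0.1, -0.6, -0.2]
```

Request:
{"method": "step_arm", "body": {
  "plan": [
    {"offset":[0,0,0.05],"rot":[0,0,0],"gripper":4},
    {"offset":[0,0,0.1],"rot":[0,0,0],"gripper":4},
    {"offset":[0,0,0.1],"rot":[0,0,0],"gripper":4}
  ]
}}

```text
time_s: 9.75
eef_pos: [626.6, -119.5, 213.9]
ee_rot: [0.001, 0.892, 0.451, 0.0]
force: [-2.5, 1.3, 5.9]
grip_width: 0.694
grip_force: 58.9
```

```bash
python3 tgt.py
```

```text
gap 4.2 along 0.2 above home -2.7 tilt 0.12881171031812855 yawerr -0.03238981601405124 F n/x/z [-0.4, -2.8, 5.9]
```

Hard stop felt (+6 N, no further travel). Releasing slowly, then rising.

Request:
{"method": "step_arm", "body": {
  "plan": [
    {"offset":[0,0,0],"rot":[0,0,0],"gripper":6.5},
    {"offset":[0,0,0],"rot":[0,0,0],"gripper":7},
    {"offset":[0,0,0],"rot":[0,0,0],"gripper":8},
    {"offset":[0,0,0],"rot":[0,0,0],"gripper":8},
    {"offset":[0,0,0],"rot":[0,0,0],"gripper":8},
    {"offset":[0,0,-2],"rot":[0,0,0],"gripper":8},
    {"offset":[0,0,-5],"rot":[0,0,0],"gripper":8},
    {"offset":[3,0,-10],"rot":[0,0,0],"gripper":8},
    {"offset":[6,0,-12],"rot":[0,-8,0],"gripper":8},
    {"offset":[6,0,-12],"rot":[0,-8,0],"gripper":8},
    {"offset":[6,0,-12],"rot":[0,-8,0],"gripper":8}
  ]
}}

```text
time_s: 10.85
eef_pos: [662.4, -70.1, 332.4]
ee_rot: [0.032, 0.89, 0.451, -0.062]
force: [-0.2, -0.8, -1.0]
grip_width: 0.932
grip_force: 0.0
```

```bash
python3 - <<'E'
from h import *
from tgt import *
rel()
c,P,ray,M=cam("wrist");save(c,"w5.png")
a=(P-B)@n;b=(P-B)@ex;z=P[...,2];col=c["color"].astype(int)
m=(a>-3)&(a<16)&(abs(b)<70)&(z>175)&(z<195)
dark=m&(col.max(2)<110)
print("plate top z",np.percentile(z[dark],[50,90,98]),"b",np.percentile(b[dark],[.5,99.5]),"a",np.percentile(a[dark],[5,50,95]))
y=m&(col[...,0]-col[...,2]>60);print("pin px",y.sum(),a[y].max() if y.any() else 0,np.nanmean(z[y]))
m=(abs(b)<34)&(a>60)&(a<90)&(z>150);print("front rim z",np.percentile(z[m],[50,95]),"a",np.percentile(a[m],[5,95]))
E
```

```text
gap 65.2 along -0.2 above home 115.8 tilt 8.014465509147728 yawerr 0.07370415358330194 F n/x/z [-0.8, 0.3, -1.0]
plate top z [182.15420729 192.54499872 194.51827514] b [-69.07504153  69.16106578] a [ 1.41877939  2.78417882 10.60346491]
pin px 104 10.60157146897812 190.8393855296991
front rim z [169.2139861  178.30086887] a [65.14096092 76.38978107]
```

View pics/w5.png

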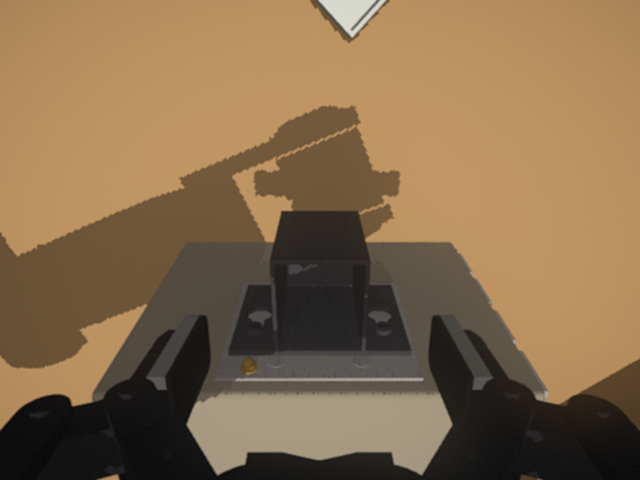

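The cup hangs over the two screws. The pin at (249,366) is clear above the plate edge, its tip 10.6 mm off the panel, which is fully out. Handing in.

```bash
python3 -c "
from rig import *
print(finish_job())"
```

```text
the job is handed in; nothing more can be done
None
```

The cup is hanging on the bracket, pressed down to the hard stop and released, with the spring pin measured fully out above the plate; I handed the job in at about 11 s, and no verdict came back.

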